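Load the weighing hood, shut its flap and clamp it

TASK

Pull the weighing hood's clear front flap all the way down, then, keeping it upright, take the red sample tin over and stand it gently in the middle of the round balance pan and let go of it. Swing the flap back up until it is fully shut, and only then swing the red-handled hold-down clamp fully down. Leave the other things on the bench standing where they are.

Things in the scene. Friction and masses are not known exactly. Their poses are not given: they have to be found in the camera images.
- hood: White weighing hood on a grey balance base, fixed, 235 x 200 mm. Origin: on the bench under the pan's centre. Its front (flap) faces its -x; y sideways, z up. Base top at z 40, x -120 to 115. Walls 6 mm thick at y +-101: full height behind x -10, in front of that sloping down at 45 degrees to the flap hinge. A black display unit (130 x 75 x 36 mm) stands beside it at x -30, y -143
- roof_edge (a point): Middle of the front edge of the hood's roof, on its top face: hood x 20, y 0, z 159 mm. The roof, 6 mm thick, covers the hood from here back to x 115. With the flap down, the hood is open in front of and above everything nearer the front than this edge; the pan's centre lies 20 mm in front of it
- pan (a point): Centre of the top face of the round steel balance pan (diameter 110 mm), 6 mm thick, 52 mm above the bench when empty; axes as the hood's. The pan is sprung like any balance's: it sinks about 1 mm per 4 N, 6 mm at most, so lower the tin slowly and do not bear down on it
- flap (a joint): Flap angle, rad: 0 = shut (leaning back 45 degrees from upright against the slope), 2.3 = fully down on its stop (about level, pointing out to the hood's -x). Stiff hinge: stays where it is left; about 2 to 4 N at the bar
- flap_hinge (a point): Mid-point of the flap's bottom hinge: hood x -120, y 0, z 45 mm. Hinge axis along the hood's y. The clear panel is 190 mm wide and reaches 150 mm from the hinge, 8 mm thick
- flap_bar (a point): Middle of the flap's aluminium handle bar, 13 mm diameter, along the hood's y, 226 mm long, 195 mm from the hinge in the plane of the flap. Two blue arms at y +-75 carry it; between them a free gap of 38 mm to the panel's edge. Seen from the hinge it is at hood (x, z) = 195 mm x (sin(0.785 - flap), cos(0.785 - flap))
- clamp (a joint): Angle of the hold-down clamp, rad: 0 = fully down (level, arm lying over the end of the shut flap's bar, pointing to the hood's -x), 1.5 = nearly upright. Stiff hinge: stays where it is left
- clamp_hinge (a point): Clamp pivot: hood x 80, y 125, z 196 mm; axis along the hood's y
- clamp_grip (a point): Middle of the clamp's free red crossbar handle: round, 16 mm diameter, along the hood's y, 110 mm from the pivot, free from hood y 117 to 169 mm (this point: y 143). Seen from the pivot it is at hood (x, z) = 110 mm x (-cos(clamp), sin(clamp))
- tin: The red sample tin with a steel band, a closed cylinder 64 mm in diameter, 60 mm high, about 0.3 kg, upright. Origin: centre of its underside, z up
- bottle: Bystander: white bottle, diameter 68 mm, 190 mm high with its blue cap. Origin: centre of its underside
- jar: Bystander: amber jar with black cap, diameter 74 mm, 110 mm high. Origin: centre of its underside
- can: Bystander: plain aluminium can, diameter 72 mm, 150 mm high. Origin: centre of its underside
- roll: Bystander: brown tape roll lying flat, diameter 90 mm (hole 68 mm), 48 mm high. Origin: centre of its underside
Not all that is in view belongs to the job. Leave any orange look-alike of the tin alone.

How it is judged (in metres and radians):
On the way, in this order (a step that is already met when the one before it is completed fails the run):
1. the flap is pulled fully down (flap above 2.1 rad), tin not yet on the pan (value of joint flap above 2.1 rad and horizontal distance between tin and pan above 0.08 m), for 0.2 s.
2. with the flap down, the tin stands upright on the pan within 22 mm of its middle, let go (horizontal distance between tin and pan below 0.022 m and z of tin in the frame of pan between -0.008 and 0.006 m and angle between tin's own z axis and vertical below 0.1 rad and value of joint flap above 1.8 rad and contact force between tin and the fingers below 0.1 N), for 0.3 s.
3. the flap is fully shut (below 0.05 rad) while the clamp is still up (above 0.4 rad) (value of joint flap below 0.05 rad and value of joint clamp above 0.4 rad), for 0.2 s.
At the end, for the whole second after the job is handed in: The tin stands at rest, upright (within 0.1 rad) on the pan, within 22 mm of the pan's middle; the flap is shut to within 0.05 rad; the clamp is down to within 0.08 rad; the bottle, jar, can and roll stand upright within 30 mm of where they were (horizontal distance between tin and pan below 0.022 m and z of tin in the frame of pan between -0.008 and 0.006 m and angle between tin's own z axis and vertical below 0.1 rad and value of joint flap below 0.05 rad and value of joint clamp below 0.08 rad and linear speed of tin below 0.02 m/s and angle between each of bottle, jar, can, roll's own z axis and vertical below 0.2 rad and distance of each of bottle, jar, can, roll from where it was at the start of the episode below 0.03 m); the robot touches nothing.
It fails at once if a bystander (bottle, jar, can or roll) is pushed more than 30 mm or tipped (distance of any of bottle, jar, can, roll from where it was at the start of the episode above 0.03 m or angle between any of bottle, jar, can, roll's own z axis and vertical above 0.35 rad).
It fails at once if the tin is not kept upright (tipped more than 0.8 rad) (angle between tin's own z axis and vertical above 0.8 rad).
It fails at once if the tin is dropped onto the pan (faster than 0.45 m/s within 12 mm above it) (horizontal distance between tin and pan below 0.06 m and z of tin in the frame of pan below 0.012 m and linear speed of tin above 0.45 m/s).
It fails at once if the tin is forced hard against the hood or its pan (more than 60 N) (contact force between tin and hood above 60 N).
It also fails if it takes over 72 s, if anything falls off the work surface, if the arm or the gripper's body presses on something with over 40 N, if the wrist force passes 120 N, or if a joint passes its speed limit or range.

ROBOT

A 7-joint arm with a two-finger parallel gripper is mounted at the origin on the work surface. World frame = base frame: x ahead of the robot, y to its left, z up, the work surface at z = 0. Lengths are in mm, angles in rad, forces in N, time in s.
With the tool pointing down it reaches from about 350 to 900 mm from the base axis. Payload 7.2 kg.
Tool frame: the origin (TCP) lies at the very end of the fingers, on their centre line; the grasp point (between the pads) lies 19 mm behind it; z points along the fingers, y is the line along which they close (so a half turn about z gives the same grasp; the last joint's range is limited). The gripper opens to 85 mm and grips with 20 to 120 N. Pads are 22 mm wide; open, the fingers measure 114 mm over their backs; the gripper's body (76 mm by 85 mm) begins 54 mm behind the grasp point. The pads swing forward as they close: fully open they stand 13 mm farther back than shut.
Start: joints at [1.121, 0.411, -0.013, 1.596, 0.006, 1.134, -0.082], TCP at [232.858, -580.005, 231.297] pointing down, gripper open.
Joint ranges: [-2.95, 2.95], [-0.29, 1.99], [-1.47, 1.44], [0.14, 2.54], [-1.03, 4.17], [0.13, 1.85], [-2.86, 2.86]. Speed limits (rad/s): [2.39, 2.39, 3.01, 3.01, 3.14, 3.14, 3.14].

INTERFACE

Orientations are given as a rotation vector (axis times angle).
In Python, from cell import sense, cams, ctrl gives the robot as it stands.
- The arm moves only by the shell command python3 -m jog 'ROWS' [FORCE]. ROWS is text: rows parted by semicolons, each of 7 numbers parted by spaces: the turn, a rotation vector about the world's x, y, z in units of 5 degrees (1.0 is 5 degrees), then the shift along the world's x, y, z in units of 40 mm (1.0 is 40 mm), then the gripper command: -1 is fully open, 1 is shut, values between are in proportion. In form: ax ay az dx dy dz grip; .... A call has exactly 10 rows; each row is the pose to reach, as a shift and turn from the pose commanded when the call began; what a row does not reach only later rows make up. A row lasts 1/10 s, in which the tool goes at most 50 mm and 8.59 degrees, less where a joint would pass 70% of its speed; a pose out of reach is approached as far as the arm can. A call with a gripper value outside its range is refused whole. The fingers move at their own pace and stop on an object; FORCE is the grip in N (left out, the last holds). Time passes only in rows, so rows that repeat a pose let the fingers close, or fill a call up. It gives the time, the measured TCP pose, the force, the opening and the grip force at its end, in the units of the state.
- sense(): the state, without advancing time (a new reading comes with each control period).
- cams.capture(name): name is "scene" or "side" or "wrist"; returns a dict with "frame" (480x640x3 uint8, red, green, blue), "camera_matrix" (3x3 intrinsics, pixels), "cam_to_world" (4x4, takes a point from camera to world coordinates); the wrist camera has in their place "tool_from_camera" (4x4, takes a point from camera to tool coordinates, whose origin is the TCP and whose axes are the flange's). Camera axes: x right, y up, looking along -z (the intrinsics and any distortion apply to the point x, -y, -z); pixel columns grow to the right and rows downward; lengths in mm; the calibration is good to about 2 mm. The wrist camera is an equidistant fisheye: a pixel r from the principal point sees the ray r / f radians off the axis. A picture is of the moment at which its call begins: read the wrist's pose just before it. There is no depth.
- ctrl.job_done(): hands the job in; it is judged then, once.
Trained networks look in a picture, given as the dict that the camera call returned (one of the last four; its "shot" number tells which), for a name from the list of things; names that differ only in an ending like _2 or _b are one class to them, and where a whole thing is asked for, a point or a joint stands for the part that bears it (a point fixed in the world has none). Each returns a list of dicts, best first, with "score" (0 to 1); they miss things now and then, are a little off and sometimes report something else, mostly with a low value. They report only what shows in the picture. A call takes as long as a camera call. They do not tell look-alikes from the thing itself.
- cams.look_for(picture, name): "point" ([column, row] in pixels, amid what is visible of it).
- cams.trace(picture, name): "mask" (480x640 bool, what is visible of it) and "point" ([column, row] in pixels, amid what is visible of it).
The state is a dict: "clock": time; "q": joint angles; "qvel": joint speeds; "tau": joint torques, N m; "tool_pos": TCP position; "orientation": TCP orientation; "force": force on the tool from outside, world axes, zero at the start; "torque": the same for the moment, N m; "grip_width": finger opening in mm; "grasp_force": force on a finger pad.
Only numpy, scipy, OpenCV 4.12 (cv2) and the standard library are available. Lean on these libraries where they do the work, as an engineer would, in place of code of your own. Each camera call takes 0.05 s, during which the arm holds its last target. There are 200 camera calls.

## Working session

There is one attempt and no reset: what is moved stays moved. The work goes in short steps, Python scripts to look and compute and a shell command to move; the robot and the scene stay as the last step left them, time stands still between calls to the robot, and variables do not carry over. Pictures are saved under pics/ and viewed, at most 10 in all, crops included, and the job is handed in when it is done.

```bash
mkdir -p pics; cat > h.py <<'E'
import numpy as np,cv2
from cell import sense,cams,ctrl
from scipy.spatial.transform import Rotation as R
def cap(n,save=None):
    p=cams.capture(n)
    if save: cv2.imwrite('pics/'+save,p['frame'][:,:,::-1])
    return p
def ray(p,uv):
    K=p['camera_matrix'];M=np.array(p['cam_to_world'])
    d=np.array([(uv[0]-K[0][2])/K[0][0],-(uv[1]-K[1][2])/K[1][1],-1.])
    d=M[:3,:3]@d
    return M[:3,3],d
def onz(p,uv,z):
    o,d=ray(p,uv);return o+d*(z-o[2])/d[2]
def proj(p,X):
    K=np.array(p['camera_matrix']);M=np.array(p['cam_to_world'])
    c=(np.atleast_2d(X)-M[:3,3])@M[:3,:3]
    return np.c_[K[0,2]+K[0,0]*c[:,0]/-c[:,2],K[1,2]+K[1,1]*c[:,1]/c[:,2]]
E
python3 - <<'E'
from h import *
S=sense();print({k:np.round(v,3) for k,v in S.items()})
a=cap('scene','s1.png');b=cap('side','d1.png')
for p,n in((a,'scene'),(b,'side')):
    print(n,{k:np.round(v,3).tolist() for k,v in p.items() if k in('camera_matrix','cam_to_world')},[k for k in p])
    for t in['hood','tin','bottle','jar','can','roll','pan','flap_bar','clamp_grip','roof_edge']:
        try: print(t,[(np.round(r['point']).tolist(),round(r['score'],2)) for r in cams.look_for(p,t)][:3])
        except Exception as e: print(t,e)
E
```

```text
{'clock': np.float64(0.0), 'q': array([ 1.121,  0.412, -0.013,  1.597,  0.006,  1.134, -0.082]), 'qvel': array([-0.001,  0.   ,  0.001,  0.001,  0.   ,  0.   ,  0.001]), 'tau': array([ 1.0000e-03, -6.0063e+01,  6.8300e-01, -2.9941e+01,  1.4000e-02,
        1.1000e-02, -0.0000e+00]), 'tool_pos': array([ 232.668, -579.553,  230.468]), 'orientation': array([-3.083e+00, -5.960e-01,  1.000e-03]), 'force': array([-0.171,  0.722, -0.641]), 'torque': array([ 0.005, -0.012, -0.029]), 'grasp_force': np.float64(0.0), 'grip_width': np.float64(85.438)}
scene {'camera_matrix': [[483.363, 0.0, 327.853], [0.0, 483.363, 240.084], [0.0, 0.0, 1.0]], 'cam_to_world': [[-0.147, -0.584, 0.798, 1414.105], [0.989, -0.074, 0.127, 107.416], [-0.015, 0.808, 0.589, 753.61], [0.0, 0.0, 0.0, 1.0]]} ['frame', 'camera_matrix', 'cam_to_world', 'shot']
hood [([485.0, 279.0], 0.79)]
tin [([146.0, 266.0], 0.83), ([196.0, 272.0], 0.81), ([257.0, 255.0], 0.49)]
bottle [([257.0, 211.0], 0.81)]
jar [([225.0, 232.0], 0.87), ([477.0, 275.0], 0.29)]
can [([258.0, 251.0], 0.93), ([254.0, 210.0], 0.16)]
roll [([238.0, 311.0], 0.56)]
pan [([481.0, 275.0], 0.79)]
flap_bar [([442.0, 238.0], 0.83)]
clamp_grip [([508.0, 175.0], 0.76), ([262.0, 253.0], 0.47)]
roof_edge [([482.0, 281.0], 0.71)]
side {'camera_matrix': [[527.043, 0.0, 322.671], [0.0, 527.043, 238.791], [0.0, 0.0, 1.0]], 'cam_to_world': [[-0.787, 0.447, -0.424, 119.653], [-0.616, -0.563, 0.551, 583.597], [0.008, 0.695, 0.719, 961.832], [0.0, 0.0, 0.0, 1.0]]} ['frame', 'camera_matrix', 'cam_to_world', 'shot']
hood [([217.0, 378.0], 0.57)]
tin [([417.0, 183.0], 0.89), ([398.0, 203.0], 0.88)]
bottle [([411.0, 238.0], 0.79)]
jar [([440.0, 226.0], 0.65)]
can [([239.0, 382.0], 0.38)]
roll [([330.0, 225.0], 0.59), ([237.0, 381.0], 0.46)]
pan [([217.0, 382.0], 0.85), ([237.0, 386.0], 0.52)]
flap_bar []
clamp_grip [([237.0, 386.0], 0.57)]
roof_edge [([216.0, 380.0], 0.61)]
```

View pics/s1.png

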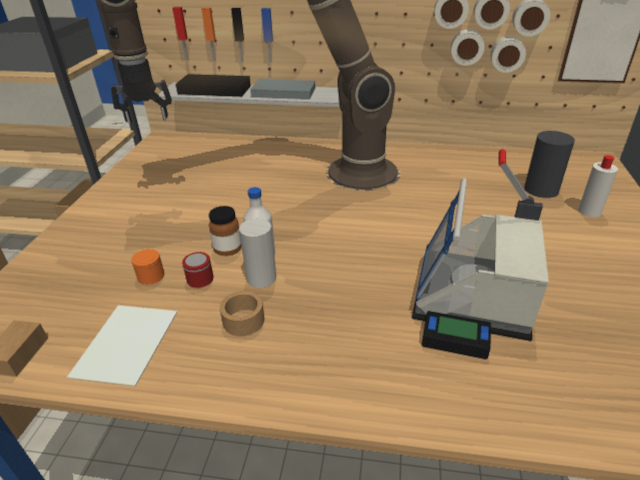

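View pics/d1.png

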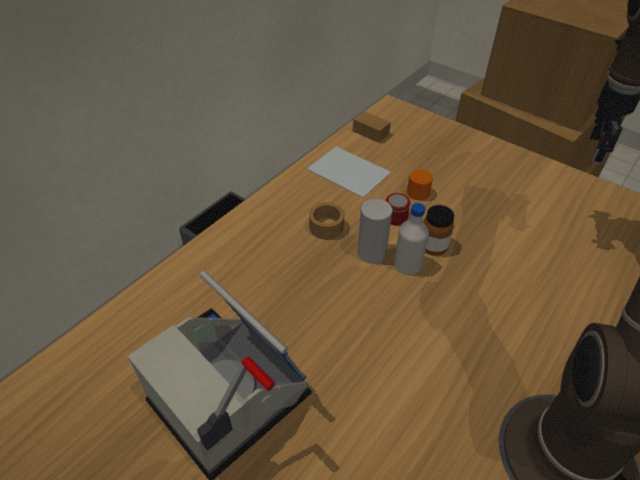

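The scene image shows the hood at (480,270) with its flap facing left (world -y), the clamp up with its red grip at (503,157), the red tin at (198,270) and the orange decoy at (148,266). In the side image the tin is at (398,207), the hood at (220,380) and the red grip at (258,373). The next step is closer crops to pick features.

```bash
python3 - <<'E'
from h import *
a=cv2.imread('pics/s1.png')[140:360,400:555];b=cv2.imread('pics/d1.png')[260:480,120:320]
o=lambda i,s:cv2.resize(i,None,fx=s,fy=s,interpolation=cv2.INTER_CUBIC)
A=o(a,2.25);B=o(b,2.25)
cv2.imwrite('pics/c1.png',np.hstack([A,B]));print(A.shape,B.shape)
# tins/bystanders
p=cap('scene');q=cap('side')
for n,h in(('tin',60),('bottle',190),('jar',110),('can',150),('roll',48)):
    for P in(p,q):
        for r in cams.trace(P,n)[:2]:
            m=r['mask'];ys,xs=np.nonzero(m);c=P['frame'][m].mean(0).round()
            print(n,round(r['score'],2),(xs.min(),xs.max(),ys.min(),ys.max()),c,onz(P,[(xs.min()+xs.max())/2,(ys.min()+ys.max())/2],h/2).round())
E
```

```text
(495, 349, 3) (495, 450, 3)
tin 0.97 (np.int64(182), np.int64(212), np.int64(252), np.int64(287)) [116.  66.  61.] [ 589. -339.   30.]
tin 0.59 (np.int64(131), np.int64(163), np.int64(250), np.int64(284)) [167.  90.  43.] [ 595. -461.   30.]
tin 0.9 (np.int64(406), np.int64(432), np.int64(169), np.int64(200)) [113.  58.  14.] [ 591. -458.   30.]
tin 0.58 (np.int64(385), np.int64(409), np.int64(193), np.int64(225)) [83. 51. 47.] [ 585. -336.   30.]
bottle 0.85 (np.int64(243), np.int64(274), np.int64(188), np.int64(249)) [141. 143. 146.] [ 453. -219.   95.]
bottle 0.81 (np.int64(394), np.int64(427), np.int64(203), np.int64(273)) [89. 88. 86.] [ 475. -208.   95.]
jar 0.57 (np.int64(209), np.int64(241), np.int64(205), np.int64(255)) [100.  84.  69.] [ 457. -310.   55.]
can 0.68 (np.int64(239), np.int64(275), np.int64(219), np.int64(287)) [141. 138. 129.] [ 565. -194.   75.]
can 0.36 (np.int64(243), np.int64(271), np.int64(188), np.int64(223)) [141. 145. 149.] [ 363. -249.   75.]
can 0.58 (np.int64(356), np.int64(391), np.int64(198), np.int64(262)) [93. 89. 82.] [ 567. -195.   75.]
roll 0.91 (np.int64(220), np.int64(263), np.int64(291), np.int64(335)) [125.  98.  67.] [ 709. -195.   24.]
roll 0.62 (np.int64(416), np.int64(465), np.int64(178), np.int64(299)) [ 98. 100. 103.] [382. 235.  24.]
roll 0.3 (np.int64(128), np.int64(310), np.int64(271), np.int64(479)) [89. 85. 78.] [603. 287.  24.]
```

View pics/c1.png

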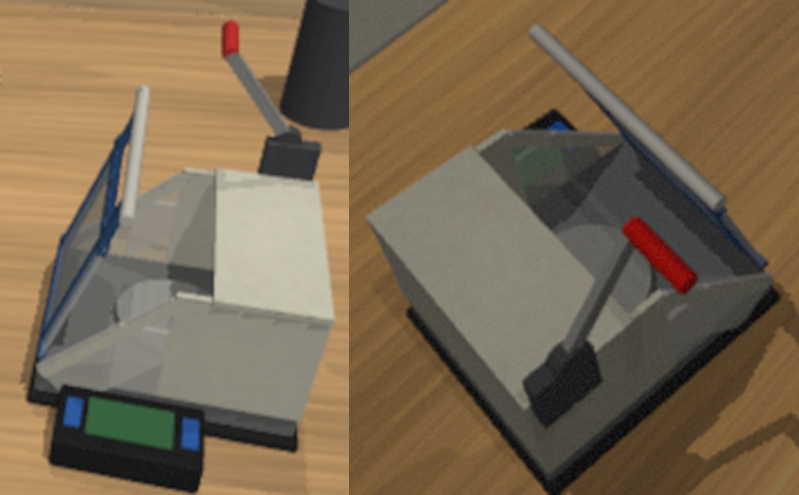

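The crops show the roof corners, both bar ends and the red grip clearly in both views. The flap is nearly shut and the clamp is raised. Now a fit of the hood pose from these.

```bash
cat > fit.py <<'E'
from h import *
from scipy.optimize import least_squares
def H(x,y,a,P):
    P=np.atleast_2d(np.array(P,float));c,s=np.cos(a),np.sin(a)
    return np.c_[x+c*P[:,0]-s*P[:,1],y+s*P[:,0]+c*P[:,1],P[:,2]]
def bar(f,y): return [-120+195*np.sin(.7854-f),y,45+195*np.cos(.7854-f)]
def grip(c,y): return [80-110*np.cos(c),y,196+110*np.sin(c)]
E
python3 - <<'E'
from fit import *
p=cap('scene');q=cap('side')
sc=lambda u,v:(400+u/2.25,140+v/2.25)
sd=lambda u,v:(120+(u-349)/2.25,260+v/2.25)
def model(t):
    x,y,a,f,c=t
    A=[[20,104,159],[20,-104,159],[115,104,159],[115,-104,159],bar(f,113),bar(f,-113),grip(c,169),grip(c,117)]
    B=[[115,-104,159],[20,-104,159],[115,104,159],bar(f,-113),bar(f,113),grip(c,117),grip(c,169)]
    return np.r_[proj(p,H(x,y,a,A)),proj(q,H(x,y,a,B))]
U=np.array([sc(216,170),sc(213,298),sc(315,183),sc(332,320),sc(143,90),sc(127,213),sc(231,24),sc(231,55),
 sd(367,217),sd(478,150),sd(527,405),sd(536,30),sd(718,203),sd(632,225),sd(688,285)])
r=least_squares(lambda t:(model(t)-U).ravel(),[600,250,1.5,.1,1.3],loss='soft_l1',x_scale=[100,100,1,1,1])
print(r.x.round(3),(model(r.x)-U).round(1).tolist())
x,y,a,f,c=r.x
print('bar',H(x,y,a,bar(f,0)).round(),'grip',H(x,y,a,grip(c,143)).round(),'hinge',H(x,y,a,[-120,0,45]).round())
E
```

```text
[5.65672e+02 3.01511e+02 1.43700e+00 4.74000e-01 9.13000e-01] [[-0.7, -0.9], [-0.4, 0.1], [0.5, -0.7], [0.1, -1.2], [-0.1, 0.0], [-0.4, 3.6], [0.1, 0.2], [0.2, -3.0], [0.1, -0.6], [-2.6, -2.4], [-1.4, 0.4], [-1.1, -0.4], [0.7, 0.3], [1.6, 2.8], [-0.1, -0.4]]
bar [[558. 242. 231.]] grip [[426. 333. 283.]] hinge [[550. 183.  45.]]
```

```bash
python3 -m jog '0 0 1 0 0 1 -1;0 0 2 0 0 2 -1;0 0 3.5 .3 .8 3 -1;0 0 5 .7 1.85 3 -1;0 0 6.5 1.1 2.9 3 -1;0 0 8 1.5 3.95 3 -1;0 0 9.5 1.9 5 3 -1;0 0 11 2.3 6.05 3 -1;0 0 12.5 2.7 7.1 3 -1;0 0 14 3.1 8.1 3 -1'
python3 -m jog '0 0 1.6 .5 1.1 0 -1;0 0 3.2 1 2.2 0 -1;0 0 4.8 1.5 3.3 0 -1;0 0 6.4 2 4.4 0 -1;0 0 8 2.5 5.5 0 -1;0 0 9.6 3 6.6 0 -1;0 0 11.2 3.5 7.7 0 -1;0 0 12.8 4 8.8 0 -1;0 0 14.4 4.5 9.9 0 -1;0 0 16 5 11 0 -1'
python3 -c "
from h import *
s=sense();print(s['q'].round(2),R.from_rotvec(s['orientation']).as_matrix().round(3).tolist())"
```

```text
clock: 2.8
tool_pos: [357.2, -254.1, 351.6]
orientation: [2.178, 2.263, -0.0]
force: [0.6, 0.8, -0.6]
grip_width: 85.4
grasp_force: 0.0
clock: 3.8
tool_pos: [557.7, 185.5, 351.4]
orientation: [0.215, 3.134, -0.0]
force: [0.6, -0.8, 0.5]
grip_width: 85.5
grasp_force: 0.0
[ 0.21  0.39 -0.86  1.47  0.3   1.41  0.78] [[-0.991, 0.137, 0.001], [0.137, 0.991, -0.0], [-0.001, -0.0, -1.0]]
```

```bash
cat >> h.py <<'E'
def wray(p,uv,s):
    K=np.array(p['camera_matrix']);T=np.array(p['tool_from_camera'])
    dx,dy=uv[0]-K[0,2],uv[1]-K[1,2];r=np.hypot(dx,dy)+1e-9;th=r/K[0,0]
    d=np.array([np.sin(th)*dx/r,-np.sin(th)*dy/r,-np.cos(th)])
    W=R.from_rotvec(s['orientation']).as_matrix()
    return W@T[:3,3]+s['tool_pos'],W@(T[:3,:3]@d)
def wproj(p,X,s):
    K=np.array(p['camera_matrix']);T=np.array(p['tool_from_camera'])
    W=R.from_rotvec(s['orientation']).as_matrix()
    c=((np.atleast_2d(X)-s['tool_pos'])@W-T[:3,3])@T[:3,:3]
    th=np.arctan2(np.hypot(c[:,0],c[:,1]),-c[:,2]);n=np.hypot(c[:,0],c[:,1])
    return np.c_[K[0,2]+K[0,0]*th*c[:,0]/n,K[1,2]-K[1,1]*th*c[:,1]/n]
def wonz(p,uv,s,z):
    o,d=wray(p,uv,s);return o+d*(z-o[2])/d[2]
E
python3 - <<'E'
from fit import *
s=sense();p=cap('wrist');h=(565.7,301.5,1.437)
P=[H(*h,bar(.474,113))[0],H(*h,bar(.474,-113))[0],H(*h,[0,0,52])[0],H(*h,[20,104,159])[0],H(*h,[20,-104,159])[0],H(*h,[115,-104,159])[0],H(*h,grip(.913,117))[0],H(*h,grip(.913,169))[0],H(*h,[-120,95,45])[0]]
uv=wproj(p,P,s);print(uv.round())
for n in['pan','flap_bar','clamp_grip']:print(n,[(np.round(r['point']).tolist(),round(r['score'],2)) for r in cams.look_for(p,n)][:2])
f=p['frame'][:,:,::-1].copy()
for u in uv: cv2.circle(f,tuple(int(round(k)) for k in u),3,(255,0,255),1)
cv2.imwrite('pics/w1.png',f)
E
```

```text
[[394.  71.]
 [380. 352.]
 [409. 187.]
 [461.  98.]
 [444. 302.]
 [519. 298.]
 [523.  68.]
 [519.  -8.]
 [311. 107.]]
pan [([424.0, 192.0], 0.65), ([352.0, 195.0], 0.35)]
flap_bar [([355.0, 196.0], 0.75)]
clamp_grip [([518.0, 53.0], 0.73), ([355.0, 196.0], 0.3)]
```

View pics/w1.png

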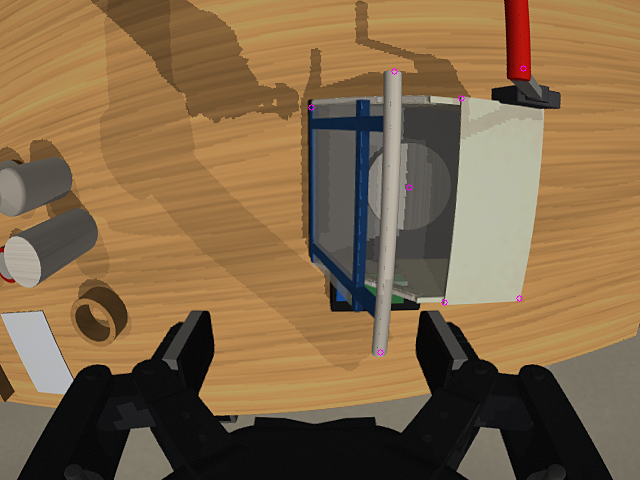

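The projected model dots land on the bar ends, roof corners, clamp and pan centre in the wrist view, so the fit is good. Next: descend and grip the bar.

```bash
python3 -m jog '0 0 0 0 .7 0 -1;0 0 0 0 1.41 -.5 -1;0 0 0 0 1.41 -1.2 -1;0 0 0 0 1.41 -2 -1;0 0 0 0 1.41 -2.8 -1;0 0 0 0 1.41 -3.43 -1;0 0 0 0 1.41 -3.43 0;0 0 0 0 1.41 -3.43 .7;0 0 0 0 1.41 -3.43 1;0 0 0 0 1.41 -3.43 1' 25
python3 -m jog '0 0 0 0 0 0 1;0 0 0 0 0 0 1;0 0 0 0 0 0 1;0 0 0 0 0 0 1;0 0 0 0 0 0 1;0 0 0 0 0 0 1;0 0 0 0 0 0 1;0 0 0 0 0 0 1;0 0 0 0 0 0 1;0 0 0 0 0 0 1'
python3 - <<'E'
from fit import *
h=(565.7,301.5,1.437)
s=sense();t=s['tool_pos'];g=t+[0,0,19]
d=g-H(*h,[-120,0,45])[0];x=np.cos(1.437)*d[0]+np.sin(1.437)*d[1]
print(x,d[2],np.hypot(x,d[2]),.7854-np.arctan2(x,d[2]))
f0=.474;b0=H(*h,bar(f0,0))[0]
for f in np.arange(f0,2.32,.0917): print(round(f,3),((H(*h,bar(f,0))[0]-b0)/40).round(2))
E
```

```text
clock: 5.0
tool_pos: [557.6, 240.5, 215.9]
orientation: [0.224, 3.131, 0.002]
force: [-0.2, 0.4, 0.0]
grip_width: 28.4
grasp_force: 0.0
clock: 6.0
tool_pos: [557.4, 241.1, 215.2]
orientation: [0.222, 3.132, 0.002]
force: [0.7, 0.7, 6.4]
grip_width: 11.8
grasp_force: 24.5
59.02298387836474 189.21956039082235 198.2113888261766 0.4830358218146824
0.474 [0. 0. 0.]
0.566 [-0.06 -0.43  0.12]
0.657 [-0.12 -0.86  0.19]
0.749 [-0.18 -1.3   0.23]
0.841 [-0.24 -1.75  0.23]
0.932 [-0.29 -2.19  0.18]
1.024 [-0.35 -2.62  0.1 ]
1.116 [-0.41 -3.05 -0.03]
1.208 [-0.47 -3.46 -0.19]
1.299 [-0.52 -3.86 -0.4 ]
1.391 [-0.57 -4.23 -0.63]
1.483 [-0.62 -4.58 -0.9 ]
1.574 [-0.66 -4.91 -1.21]
1.666 [-0.7  -5.21 -1.54]
1.758 [-0.74 -5.47 -1.89]
1.85 [-0.77 -5.7  -2.27]
1.941 [-0.79 -5.9  -2.68]
2.033 [-0.82 -6.06 -3.09]
2.125 [-0.83 -6.18 -3.52]
2.216 [-0.84 -6.26 -3.96]
2.308 [-0.85 -6.31 -4.41]
```

```bash
python3 -m jog '0 0 0 -.06 -.43 .12 1;0 0 0 -.12 -.86 .19 1;0 0 0 -.18 -1.3 .23 1;0 0 0 -.24 -1.75 .23 1;0 0 0 -.29 -2.19 .18 1;0 0 0 -.35 -2.62 .1 1;0 0 0 -.41 -3.05 -.03 1;0 0 0 -.47 -3.46 -.19 1;0 0 0 -.52 -3.86 -.4 1;0 0 0 -.57 -4.23 -.63 1'
python3 -c "
from fit import *
h=(565.7,301.5,1.437)
s=sense();d=s['tool_pos']+[0,0,17]-H(*h,[-120,0,45])[0];x=np.cos(1.437)*d[0]+np.sin(1.437)*d[1]
print(np.hypot(x,d[2]),.7854-np.arctan2(x,d[2]),s['force'])"
```

```text
clock: 7.0
tool_pos: [534.3, 70.6, 188.7]
orientation: [0.222, 3.133, 0.001]
force: [0.6, 1.5, 0.7]
grip_width: 12.0
grasp_force: 25.1
196.44865528486687 1.3980803672043063 [0.55479617 1.48402881 0.67206829]
```

Continue from f=1.39 to just about 2.29.

```bash
python3 -m jog '0 0 0 -.05 -.35 -.27 1;0 0 0 -.09 -.68 -.58 1;0 0 0 -.13 -.98 -.91 1;0 0 0 -.17 -1.24 -1.26 1;0 0 0 -.2 -1.47 -1.64 1;0 0 0 -.22 -1.67 -2.05 1;0 0 0 -.25 -1.83 -2.46 1;0 0 0 -.26 -1.95 -2.89 1;0 0 0 -.27 -2.03 -3.33 1;0 0 0 -.28 -2.08 -3.72 1'
python3 - <<'E'
from fit import *
h=(565.7,301.5,1.437)
s=sense();d=s['tool_pos']+[0,0,17]-H(*h,[-120,0,45])[0];x=np.cos(1.437)*d[0]+np.sin(1.437)*d[1]
print(np.hypot(x,d[2]),.7854-np.arctan2(x,d[2]),s['force'])
E
```

```text
clock: 8.0
tool_pos: [524.0, -10.4, 40.0]
orientation: [0.22, 3.131, 0.004]
force: [-6.1, 4.9, 53.3]
grip_width: 12.1
grasp_force: 31.7
195.01396180516613 2.2947687424863448 [-6.06183119  4.86465359 53.25235382]
```

```bash
python3 -m jog '0 0 0 0 0 0 .7;0 0 0 0 0 0 .2;0 0 0 0 0 0 .2;0 0 0 0 0 0 .2;0 0 0 0 0 .5 .2;0 0 0 0 0 1.5 .2;0 0 0 0 0 2.6 -1;0 0 0 0 0 3.7 -1;0 0 0 0 0 4.8 -1;0 0 0 0 -.5 5.5 -1'
python3 - <<'E'
from fit import *
s=sense();p=cap('wrist');print(s['q'].round(3),np.array(p['tool_from_camera']).round(2).tolist(),p['camera_matrix'])
h=(565.7,301.5,1.437)
q=cap('side')
for f in(2.0,2.1,2.2,2.3):print(f,wproj(p,[H(*h,bar(f,y))[0] for y in(113,-113)],s).round().tolist(),proj(q,[H(*h,bar(f,y))[0] for y in(113,-113)]).round().tolist())
f=p['frame'][:,:,::-1].copy();g=q['frame'][:,:,::-1].copy()
cv2.imwrite('pics/w2.png',np.hstack([cv2.resize(f,(400,300)),cv2.resize(g[200:480,:400],(400,300))]))
E
```

```text
clock: 9.0
tool_pos: [523.2, -29.5, 263.6]
orientation: [0.216, 3.131, 0.001]
force: [0.1, -0.7, -0.5]
grip_width: 85.1
grasp_force: 0.0
[ 0.658  0.323 -0.862  1.757  0.264  1.179  1.154] [[-0.0, 0.95, 0.31, 80.31], [1.0, 0.0, -0.0, -0.85], [-0.0, 0.31, -0.95, -143.4], [0.0, 0.0, 0.0, 1.0]] [[371.64829954   0.         314.53498768]
 [  0.         371.64829954 243.44452978]
 [  0.           0.           1.        ]]
2.0 [[354.0, 81.0], [349.0, 339.0]] [[379.0, 309.0], [302.0, 249.0]]
2.1 [[345.0, 84.0], [341.0, 329.0]] [[380.0, 313.0], [304.0, 254.0]]
2.2 [[339.0, 86.0], [336.0, 319.0]] [[381.0, 318.0], [305.0, 258.0]]
2.3 [[335.0, 88.0], [333.0, 310.0]] [[380.0, 322.0], [306.0, 264.0]]
```

View pics/w2.png

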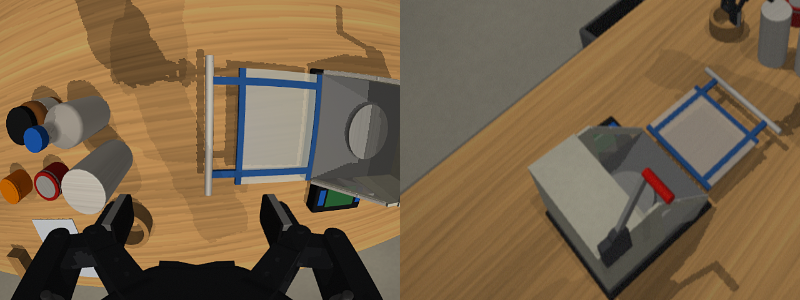

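The wrist view puts the bar ends at (334,88) and (334,312), which matches flap = 2.3, so the flap is fully down. I'll pick the tin with a tilted tool so the gripper body clears the roof edge.

```bash
python3 -m jog '0 0 -1.6 0 -.4 .5 -1;0 0 -3.2 0 -1.2 .8 -1;0 0 -4.8 -.1 -2 .8 -1;0 0 -6.4 -.2 -2.8 .8 -1;0 0 -8 -.3 -3.6 .8 -1;0 0 -9.6 -.4 -4.4 .8 -1;0 0 -11.2 -.5 -5.2 .8 -1;0 0 -12.8 -.6 -6 .8 -1;0 0 -14.4 -.7 -6.8 .8 -1;0 0 -16 -.8 -7.6 .8 -1'
cat > tgt.py <<'E'
from fit import *
def RT(h,t,sg):
    h,t=np.radians([h,t]);z=np.array([np.cos(h)*np.sin(t),np.sin(h)*np.sin(t),-np.cos(t)])
    y=sg*np.array([-np.sin(h),np.cos(h),0]);return np.c_[np.cross(y,z),y,z]
def delta(h,t,sg,pos):
    s=sense();R0=R.from_rotvec(s['orientation']).as_matrix()
    d=R.from_matrix(RT(h,t,sg)@R0.T).as_rotvec()
    print('turn',(np.degrees(d)/5).round(2),'shift',((np.array(pos)-s['tool_pos'])/40).round(2),'q',s['q'].round(2))
E
python3 - <<'E'
from tgt import *
for n,t in(('scene',0),('side',0)):
    P=cap(n)
    for r in cams.trace(P,'tin')[:2]:
        ys,xs=np.nonzero(r['mask']);print(n,round(r['score'],2),P['frame'][r['mask']].mean(0).round(),onz(P,[(xs.min()+xs.max())/2,(ys.min()+ys.max())/2],30).round())
z=RT(45,40,-1)[:,2];g=np.array([587,-337,38])+19*z
delta(45,40,-1,g-150*z);print(g,g-150*z)
E
```

```text
clock: 10.1
tool_pos: [489.8, -337.1, 290.8]
orientation: [-2.19, -2.249, 0.002]
force: [0.4, -0.4, -0.0]
grip_width: 85.7
grasp_force: 0.0
scene 0.82 [113.  65.  59.] [ 590. -338.   30.]
scene 0.75 [169.  91.  44.] [ 593. -462.   30.]
side 0.77 [117.  58.  11.] [ 591. -461.   30.]
side 0.67 [80. 48. 44.] [ 585. -339.   30.]
turn [ 7.62 -3.04 -8.98] shift [ 0.94 -1.51 -3.81] q [ 0.87  0.36 -0.47  1.57  0.17  1.26  0.41]
[ 595.63587008 -328.36412992   23.44515558] [ 527.45794842 -396.54205158  138.35182205]
```

```bash
python3 -m jog '.8 -.3 -.9 .1 -.15 0 -1;1.5 -.6 -1.8 .2 -.3 -.2 -1;2.3 -.9 -2.7 .3 -.45 -.5 -1;3.05 -1.2 -3.6 .4 -.6 -.9 -1;3.8 -1.5 -4.5 .5 -.75 -1.4 -1;4.6 -1.8 -5.4 .6 -.9 -1.9 -1;5.3 -2.1 -6.3 .7 -1.05 -2.4 -1;6.1 -2.4 -7.2 .8 -1.2 -2.9 -1;6.9 -2.75 -8.1 .9 -1.35 -3.4 -1;7.62 -3.04 -8.98 .94 -1.51 -3.8 -1'
python3 - <<'E'
from tgt import *
z=RT(45,40,-1)[:,2];g=np.array([587,-338,38])+19*z
s=sense();p=cap('wrist');delta(45,40,-1,g)
for r in cams.trace(p,'tin')[:3]:
    ys,xs=np.nonzero(r['mask']);c=[(xs.min()+xs.max())/2,(ys.min()+ys.max())/2]
    print(round(r['score'],2),p['frame'][r['mask']].mean(0).round(),np.round(c),wonz(p,c,s,30).round(1))
print(wproj(p,[[587,-338,0],[587,-338,30],[587,-338,60]],s).round())
cv2.imwrite('pics/w3.png',p['frame'][:,:,::-1])
E
```

```text
clock: 11.3
tool_pos: [528.9, -394.8, 138.8]
orientation: [-2.521, -1.042, -0.92]
force: [0.3, -0.9, -0.0]
grip_width: 85.0
grasp_force: 0.0
turn [-0.08 -0.04  0.11] shift [ 1.75  1.68 -2.76] q [ 1.24  0.72 -0.48  1.62 -0.48  0.98  0.35]
0.82 [131.  80.  73.] [317. 238.] [ 588.8 -338.3   30. ]
0.68 [160.  81.   4.] [440. 340.] [ 595.4 -462.5   30. ]
[[315. 253.]
 [315. 239.]
 [315. 223.]]
```

View pics/w3.png

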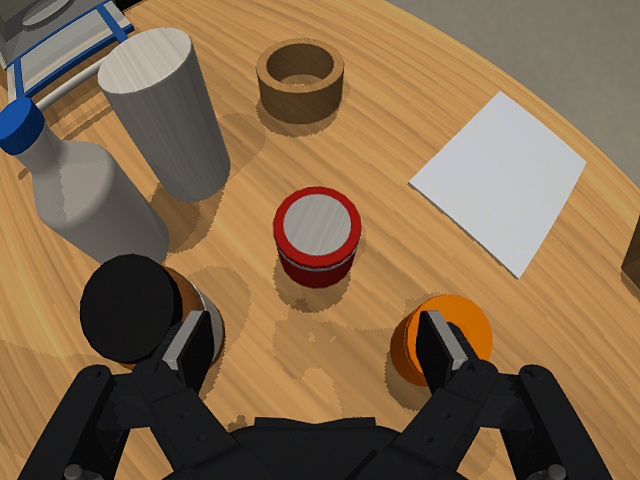

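The tin is centred between the fingers at (317,238), and the wrist fix of (588.8,-338.3) agrees with the other cameras. Approaching along the tool axis.

```bash
python3 -m jog '0 0 0 .3 .28 -.46 -1;0 0 0 .6 .56 -.92 -1;0 0 0 .9 .84 -1.38 -1;0 0 0 1.18 1.12 -1.84 -1;0 0 0 1.48 1.4 -2.3 -1;0 0 0 1.77 1.68 -2.76 -1;0 0 0 1.77 1.68 -2.76 0;0 0 0 1.77 1.68 -2.76 1;0 0 0 1.77 1.68 -2.76 1;0 0 0 1.77 1.68 -2.76 1' 40
python3 -m jog '0 0 0 0 0 0 1;0 0 0 0 0 0 1;0 0 0 0 0 0 1;0 0 0 0 0 .2 1;0 0 0 0 0 .6 1;0 0 0 0 0 1.2 1;0 0 0 0 0 2 1;0 0 0 0 0 3 1;0 0 0 0 0 4.2 1;0 0 0 0 0 5.4 1'
python3 - <<'E'
from tgt import *
h=(565.7,301.5,1.437)
pc=H(*h,[0,0,52])[0];print(pc,np.degrees(1.437))
z=RT(82.3,40,-1)[:,2]
for t,n in((100,'above'),(0,'final')):
    delta(82.3,40,-1,pc+[0,0,38]+19*z+[0,0,t])
E
```

```text
clock: 12.4
tool_pos: [599.4, -329.8, 31.1]
orientation: [-2.524, -1.047, -0.919]
force: [0.2, 1.9, 1.6]
grip_width: 63.0
grasp_force: 44.4
clock: 13.4
tool_pos: [598.6, -329.2, 248.1]
orientation: [-2.525, -1.046, -0.917]
force: [0.7, 0.0, -2.5]
grip_width: 63.1
grasp_force: 45.0
[565.7 301.5  52. ] 82.33403516029931
turn [0.04 0.01 7.47] shift [-0.78 16.07 -1.82] q [ 1.1   0.57 -0.5   1.56 -0.5   1.04  0.15]
turn [0.04 0.01 7.47] shift [-0.78 16.07 -4.32] q [ 1.1   0.57 -0.5   1.56 -0.5   1.04  0.15]
```

```bash
python3 -m jog '0 0 .3 -.05 .4 0 1;0 0 .9 -.1 1.1 0 1;0 0 1.6 -.2 2 0 1;0 0 2.4 -.3 3 0 1;0 0 3.2 -.4 4 0 1;0 0 4 -.5 5 0 1;0 0 4.8 -.6 6 0 1;0 0 5.6 -.7 7 0 1;0 0 6.4 -.8 7.8 0 1;0 0 7 -.9 8.3 0 1'
python3 - <<'E'
from tgt import *
delta(82.3,40,-1,[544.7,146.6,110]);delta(82.3,40,-1,[567.5,315,110])
s=sense();q=cap('side');p=cap('scene')
for P in(p,q):
  for r in cams.trace(P,'tin')[:2]:
    ys,xs=np.nonzero(r['mask']);print(round(r['score'],2),P['frame'][r['mask']].mean(0).round(),onz(P,[(xs.min()+xs.max())/2,(ys.min()+ys.max())/2],s['tool_pos'][2]-1).round())
print(s['tool_pos'],s['force'])
E
```

```text
clock: 14.4
tool_pos: [560.7, 7.4, 244.7]
orientation: [-1.983, -1.678, -0.721]
force: [-0.9, -0.8, -4.2]
grip_width: 62.8
grasp_force: 45.0
turn [ 0.   -0.01  0.36] shift [-0.4   3.48 -3.37] q [ 0.85  0.48 -0.72  1.78 -0.45  1.04  0.25]
turn [ 0.   -0.01  0.36] shift [ 0.17  7.69 -3.37] q [ 0.85  0.48 -0.72  1.78 -0.45  1.04  0.25]
0.86 [114.  66.  61.] [559.  -6. 244.]
0.86 [172.  92.  43.] [ 837. -293.  244.]
0.67 [86. 50. 46.] [559.  -8. 244.]
[560.73065343   7.41438638 244.73027769] [-0.85048343 -0.75531367 -4.21731394]
```

```bash
python3 -m jog '0 0 .1 -.05 .5 -.4 1;0 0 .2 -.15 1.2 -1.1 1;0 0 .36 -.25 2 -1.8 1;0 0 .36 -.3 2.8 -2.6 1;0 0 .36 -.38 3.4 -3.2 1;0 0 .36 -.32 4.1 -3.37 1;0 0 .36 -.2 5 -3.37 1;0 0 .36 -.08 5.9 -3.37 1;0 0 .36 .04 6.8 -3.37 1;0 0 .36 .12 7.3 -3.37 1'
python3 - <<'E'
from tgt import *
s=sense();delta(82.3,40,-1,[567.5,315.7,83])
h=(565.7,301.5,1.437)
p=cap('wrist')
for n in('tin','pan','roof_edge'):print(n,[(np.round(r['point']).tolist(),round(r['score'],2)) for r in cams.look_for(p,n)][:2])
f=p['frame'][:,:,::-1].copy()
print(s['tool_pos'])
ring=[H(*h,[55*np.cos(t),55*np.sin(t),52])[0] for t in np.arange(0,6.28,.3)]+[H(*h,[20,y,159])[0] for y in(-104,0,104)]
tt=s['tool_pos']-np.array([14.2*.134,14.2*.991,31])
ring2=[tt+[32*np.cos(t),32*np.sin(t),60] for t in np.arange(0,6.28,.3)]
for R_,c in((ring,(255,0,255)),(ring2,(0,255,0))):
  for u in wproj(p,R_,s): cv2.circle(f,tuple(int(round(k)) for k in u),2,c,1)
cv2.imwrite('pics/w4.png',f)
E
```

```text
clock: 15.6
tool_pos: [568.0, 296.4, 110.7]
orientation: [-1.961, -1.699, -0.714]
force: [0.1, -0.4, -4.0]
grip_width: 63.2
grasp_force: 45.2
turn [0.01 0.01 0.1 ] shift [-0.01  0.48 -0.69] q [ 0.33  0.66 -0.74  1.94 -0.51  0.45  0.06]
tin [([313.0, 349.0], 0.66)]
pan [([290.0, 198.0], 0.86)]
roof_edge [([285.0, 195.0], 0.96)]
[568.0112656  296.43308984 110.67836177]
```

View pics/w4.png

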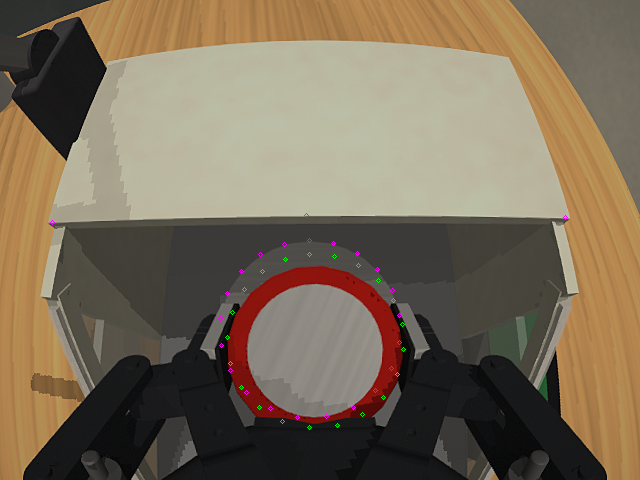

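The pan and roof model overlays match the picture, and the tin is centred in the gripper to within about 3 mm. Move in and lower slowly.

```bash
python3 -m jog '0 0 .1 0 .25 0 1;0 0 .1 0 .52 0 1;0 0 .1 0 .52 -.1 1;0 0 .1 0 .52 -.2 1;0 0 .1 0 .52 -.3 1;0 0 .1 0 .52 -.4 1;0 0 .1 0 .52 -.5 1;0 0 .1 0 .52 -.58 1;0 0 .1 0 .52 -.62 1;0 0 .1 0 .52 -.62 1'
```

```text
clock: 16.8
tool_pos: [567.9, 315.5, 85.8]
orientation: [-1.953, -1.707, -0.711]
force: [0.4, -0.4, -4.1]
grip_width: 62.9
grasp_force: 45.3
```

```bash
python3 -m jog '0 0 0 0 0 0 1;0 0 0 0 0 -.01 1;0 0 0 0 0 -.02 1;0 0 0 0 0 -.03 1;0 0 0 0 0 -.04 1;0 0 0 0 0 -.05 1;0 0 0 0 0 -.05 1;0 0 0 0 0 -.05 1;0 0 0 0 0 -.05 1;0 0 0 0 0 -.05 1'
```

```text
clock: 17.8
tool_pos: [568.1, 315.6, 84.1]
orientation: [-1.953, -1.708, -0.712]
force: [0.6, -1.2, -2.7]
grip_width: 63.3
grasp_force: 45.3
```

```bash
python3 -m jog '0 0 0 0 0 -.01 1;0 0 0 0 0 -.02 1;0 0 0 0 0 -.03 1;0 0 0 0 0 -.04 1;0 0 0 0 0 -.05 1;0 0 0 0 0 -.05 1;0 0 0 0 0 -.05 1;0 0 0 0 0 -.05 1;0 0 0 0 0 -.05 1;0 0 0 0 0 -.05 1'
```

```text
clock: 18.8
tool_pos: [568.1, 315.6, 82.1]
orientation: [-1.953, -1.708, -0.712]
force: [-0.7, -1.2, -2.4]
grip_width: 63.2
grasp_force: 45.4
```

```bash
python3 -m jog '0 0 0 0 0 -.01 1;0 0 0 0 0 -.02 1;0 0 0 0 0 -.03 1;0 0 0 0 0 -.04 1;0 0 0 0 0 -.05 1;0 0 0 0 0 -.05 1;0 0 0 0 0 -.05 1;0 0 0 0 0 -.05 1;0 0 0 0 0 -.05 1;0 0 0 0 0 -.05 1'
```

```text
clock: 19.8
tool_pos: [568.1, 315.7, 80.4]
orientation: [-1.953, -1.708, -0.712]
force: [-2.6, -4.4, 4.5]
grip_width: 63.2
grasp_force: 46.2
```

```bash
python3 -m jog '0 0 0 0 0 .02 1;0 0 0 0 0 .02 .6;0 0 0 0 0 .02 0;0 0 0 0 0 .02 -1;0 0 0 0 0 .02 -1;0 0 0 0 0 .02 -1;0 0 0 0 0 .02 -1;0 0 0 0 0 .02 -1;0 0 0 0 0 .02 -1;0 0 0 0 0 .02 -1'
python3 -m jog '0 0 0 -.02 -.16 .19 -1;0 0 0 -.05 -.4 .48 -1;0 0 0 -.1 -.75 .9 -1;0 0 0 -.16 -1.2 1.44 -1;0 0 0 -.22 -1.6 1.92 -1;0 0 0 -.28 -2.05 2.47 -1;0 0 0 -.34 -2.5 3 -1;0 0 0 -.39 -2.9 3.5 -1;0 0 0 -.43 -3.2 3.85 -1;0 0 0 -.43 -3.2 3.85 -1'
python3 - <<'E'
from tgt import *
s=sense();h=(565.7,301.5,1.437);p=cap('wrist');print(s['tool_pos'],s['q'].round(2))
def f(p,uv):pass
r=cams.trace(p,'tin')[0];ys,xs=np.nonzero(r['mask']);c=[(xs.min()+xs.max())/2,(ys.min()+ys.max())/2]
X=wonz(p,c,s,81);print(r['score'],c,X)
fr=p['frame'][:,:,::-1].copy()
for z in(51,111):
  for u in wproj(p,[H(*h,[32*np.cos(t),32*np.sin(t),z])[0] for t in np.arange(0,6.28,.3)],s): cv2.circle(fr,tuple(int(round(k)) for k in u),1,(255,0,255),-1)
cv2.imwrite('pics/w5.png',fr[100:400,120:520])
delta(82.3,0,1,H(*h,bar(2.3,0))[0]+[0,0,60])
E
```

```text
clock: 20.8
tool_pos: [568.1, 315.6, 80.9]
orientation: [-1.953, -1.707, -0.712]
force: [-0.0, -0.3, -0.3]
grip_width: 85.3
grasp_force: 0.0
clock: 21.8
tool_pos: [552.3, 185.0, 237.2]
orientation: [-1.958, -1.708, -0.716]
force: [0.2, -0.1, -0.5]
grip_width: 85.3
grasp_force: 0.0
[552.3252039  184.99822464 237.2293099 ] [ 0.59  0.43 -0.78  1.89 -0.53  0.81  0.1 ]
0.63 [np.float64(310.5), np.float64(224.0)] [565.55238832 299.92071038  81.        ]
turn [  1.71  12.16 -33.84] shift [-0.68 -4.93 -2.98] q [ 0.59  0.43 -0.78  1.9  -0.53  0.81  0.1 ]
```

View pics/w5.png

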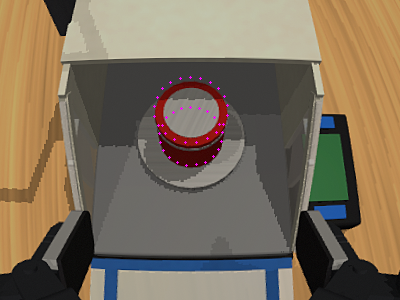

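The tin stands upright at the pan's centre, with the overlay matching within 2 mm, and it has been let go. Next, back to the flap bar.

```bash
python3 - <<'E'
from tgt import *
delta(-7.7,0,1,[524,-10.4,140])
E
```

```text
turn [-7.05 -5.31 17.21] shift [-0.67 -4.93 -2.38] q [ 0.59  0.43 -0.78  1.9  -0.53  0.81  0.1 ]
```

```bash
python3 -m jog '-.5 -.38 1.2 -.05 -.4 0 -1;-1 -.76 2.5 -.12 -.9 0 -1;-1.6 -1.2 3.9 -.2 -1.4 0 -1;-2.2 -1.63 5.3 -.27 -1.9 0 -1;-2.75 -2.07 6.7 -.34 -2.5 0 -1;-3.3 -2.5 8.1 -.4 -3.1 -.2 -1;-3.9 -2.93 9.5 -.5 -3.7 -.4 0;-4.5 -3.36 10.9 -.57 -4.3 -.6 .18;-5.04 -3.8 12.3 -.65 -4.8 -.8 .18;-5.3 -4 13 -.67 -4.93 -1 .18'
python3 - <<'E'
from tgt import *
delta(-7.7,0,1,[524,-10.4,110])
E
```

```text
clock: 22.9
tool_pos: [523.5, -10.3, 193.8]
orientation: [-0.741, -2.916, -0.21]
force: [-0.2, 0.1, -0.3]
grip_width: 35.2
grasp_force: 0.0
turn [-1.7  -1.34  4.15] shift [ 0.01 -0.   -2.1 ] q [ 0.63  0.45 -0.79  1.77  0.16  1.11  0.88]
```

```bash
python3 -m jog '-.4 -.3 1 0 0 -.4 .18;-.85 -.67 2.07 0 0 -.9 .18;-1.3 -1 3.1 0 0 -1.5 .18;-1.7 -1.34 4.15 0 0 -2.1 .18;-1.7 -1.34 4.15 0 0 -2.1 .18;-1.7 -1.34 4.15 0 0 -2.1 .18;-1.7 -1.34 4.15 0 0 -2.1 .18;-1.7 -1.34 4.15 0 0 -2.1 .18;-1.7 -1.34 4.15 0 0 -2.1 .18;-1.7 -1.34 4.15 0 0 -2.1 .18'
python3 - <<'E'
from tgt import *
delta(-7.7,0,1,[524,-10.4,39])
E
```

```text
clock: 23.9
tool_pos: [524.4, -9.9, 111.3]
orientation: [0.22, 3.133, 0.003]
force: [-0.4, -0.4, -0.7]
grip_width: 34.9
grasp_force: 0.0
turn [-0.02  0.01  0.07] shift [-0.01 -0.01 -1.81] q [ 0.52  0.5  -0.76  1.93  0.44  0.89  0.96]
```

```bash
python3 -m jog '0 0 0 0 0 -.3 .18;0 0 0 0 0 -.7 .18;0 0 0 0 0 -1.1 .18;0 0 0 0 0 -1.5 .18;0 0 0 0 0 -1.8 .18;0 0 0 0 0 -1.8 1;0 0 0 0 0 -1.8 1;0 0 0 0 0 -1.8 1;0 0 0 0 0 -1.8 1;0 0 0 0 0 -1.8 1' 25
python3 - <<'E'
from fit import *
h=(565.7,301.5,1.437);f0=2.295;b0=H(*h,bar(f0,0))[0]
for f in np.linspace(f0,0,31)[1:]: print(((H(*h,bar(f,0))[0]-b0)/40).round(2),round(f,2))
E
```

```text
clock: 24.9
tool_pos: [523.3, -10.0, 39.0]
orientation: [-0.219, -3.133, -0.002]
force: [-4.5, -2.0, -1.6]
grip_width: 12.1
grasp_force: 25.1
[0.   0.04 0.37] 2.22
[0.01 0.1  0.74] 2.14
[0.03 0.19 1.1 ] 2.07
[0.04 0.31 1.45] 1.99
[0.06 0.46 1.79] 1.91
[0.08 0.63 2.12] 1.84
[0.11 0.83 2.44] 1.76
[0.14 1.05 2.74] 1.68
[0.17 1.29 3.02] 1.61
[0.21 1.55 3.29] 1.53
[0.25 1.83 3.53] 1.45
[0.29 2.13 3.75] 1.38
[0.33 2.44 3.94] 1.3
[0.37 2.77 4.12] 1.22
[0.42 3.11 4.26] 1.15
[0.47 3.46 4.38] 1.07
[0.51 3.82 4.47] 0.99
[0.56 4.18 4.53] 0.92
[0.61 4.55 4.57] 0.84
[0.66 4.92 4.58] 0.76
[0.71 5.29 4.55] 0.69
[0.76 5.66 4.5 ] 0.61
[0.81 6.02 4.43] 0.54
[0.86 6.37 4.32] 0.46
[0.9  6.72 4.19] 0.38
[0.95 7.05 4.03] 0.31
[0.99 7.37 3.84] 0.23
[1.03 7.68 3.63] 0.15
[1.07 7.97 3.4 ] 0.08
[1.11 8.24 3.15] 0.0
```

```bash
python3 -m jog '0 0 0 0 .04 .37 1;0 0 0 .01 .1 .74 1;0 0 0 .03 .19 1.1 1;0 0 0 .04 .31 1.45 1;0 0 0 .06 .46 1.79 1;0 0 0 .08 .63 2.12 1;0 0 0 .11 .83 2.44 1;0 0 0 .14 1.05 2.74 1;0 0 0 .17 1.29 3.02 1;0 0 0 .21 1.55 3.29 1'
python3 -m jog '0 0 0 .04 .28 .24 1;0 0 0 .08 .58 .46 1;0 0 0 .12 .89 .65 1;0 0 0 .16 1.22 .83 1;0 0 0 .21 1.56 .97 1;0 0 0 .26 1.91 1.09 1;0 0 0 .3 2.27 1.18 1;0 0 0 .35 2.63 1.24 1;0 0 0 .4 3 1.28 1;0 0 0 .45 3.37 1.29 1'
python3 - <<'E'
from fit import *
h=(565.7,301.5,1.437)
s=sense();d=s['tool_pos']+[0,0,17]-H(*h,[-120,0,45])[0];x=np.cos(1.437)*d[0]+np.sin(1.437)*d[1]
print(np.hypot(x,d[2]),.7854-np.arctan2(x,d[2]),s['force'])
t=H(*h,bar(0,0))[0]-[0,0,17];print(t,(t-s['tool_pos'])/40)
E
```

```text
clock: 25.9
tool_pos: [531.4, 50.0, 172.7]
orientation: [-0.221, -3.133, 0.005]
force: [-8.2, -10.3, 5.9]
grip_width: 12.1
grasp_force: 24.5
clock: 26.9
tool_pos: [551.0, 188.7, 224.0]
orientation: [0.218, 3.131, 0.005]
force: [-0.8, -2.0, 3.9]
grip_width: 11.7
grasp_force: 25.8
196.06465378619768 0.7534248911257275 [-0.84926946 -2.03876266  3.8946082 ]
[568.08595763 319.22622085 165.88556909] [ 0.42733872  3.26260209 -1.45197161]
```

```bash
python3 -m jog '0 0 0 .05 .37 -.03 1;0 0 0 .1 .74 -.08 1;0 0 0 .15 1.1 -.15 1;0 0 0 .2 1.45 -.26 1;0 0 0 .24 1.8 -.39 1;0 0 0 .29 2.13 -.55 1;0 0 0 .33 2.45 -.74 1;0 0 0 .37 2.76 -.95 1;0 0 0 .41 3.05 -1.18 1;0 0 0 .44 3.31 -1.42 1'
cat > ang.py <<'E'
from fit import *
h=(565.7,301.5,1.437)
s=sense();d=s['tool_pos']+[0,0,17]-H(*h,[-120,0,45])[0];x=np.cos(1.437)*d[0]+np.sin(1.437)*d[1]
print(np.hypot(x,d[2]),.7854-np.arctan2(x,d[2]),s['force'])
E
python3 ang.py
```

```text
clock: 27.9
tool_pos: [568.5, 320.1, 164.6]
orientation: [0.219, 3.133, 0.002]
force: [-8.0, -36.5, 47.3]
grip_width: 11.9
grasp_force: 33.0
194.77794765572295 -0.007824671399872751 [ -7.98987048 -36.46822431  47.31321071]
```

```bash
python3 -m jog '0 0 0 0 -.02 .05 1;0 0 0 0 -.02 .05 .5;0 0 0 0 -.02 .05 .3;0 0 0 0 -.02 .05 .3;0 0 0 0 -.02 .1 .3;0 0 0 0 -.02 .5 .3;0 0 0 0 -.02 1.2 .3;0 0 0 0 -.02 2 .3;0 0 0 0 -.02 3 .3;0 0 0 0 -.02 4 .3'
python3 - <<'E'
from fit import *
h=(565.7,301.5,1.437);s=sense();p=cap('wrist')
for f in(0,.05,.1):print(f,wproj(p,[H(*h,bar(f,y))[0] for y in(113,-113)],s).round(1).tolist())
for c in(.8,.913,1.0):print(c,wproj(p,[H(*h,grip(c,y))[0] for y in(117,169)],s).round(1).tolist())
cv2.imwrite('pics/w6.png',p['frame'][:,:,::-1])
E
```

```text
clock: 28.9
tool_pos: [567.7, 318.9, 328.3]
orientation: [0.218, 3.133, 0.005]
force: [0.5, 0.7, -0.2]
grip_width: 29.9
grasp_force: 0.0
0 [[314.3, 84.0], [315.9, 344.9]]
0.05 [[304.8, 83.1], [308.2, 349.1]]
0.1 [[294.5, 82.3], [299.8, 353.0]]
0.8 [[286.9, 58.0], [286.9, -30.9]]
0.913 [[304.7, 54.8], [304.3, -37.3]]
1.0 [[320.7, 52.6], [319.9, -41.7]]
```

View pics/w6.png

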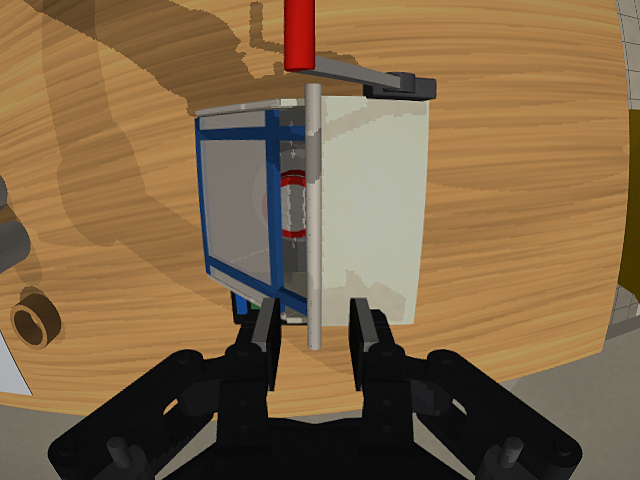

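Bar ends at (314,86) and (315,348) match flap = 0, so it is shut. The red grip's end at (300,70) puts the clamp at about 0.89 rad.

```bash
python3 - <<'E'
from fit import *
h=(565.7,301.5,1.437);s=sense();c0=.89
g=H(*h,grip(c0,146))[0];print(g,s['q'].round(2),((g-[0,0,16]-s['tool_pos'])/40).round(2))
for c in np.linspace(c0,-.02,11)[1:]:print(round(c,2),((H(*h,grip(c,146))[0]-g)/40).round(2))
E
```

```text
[422.44083898 331.64450292 281.47789223] [-0.06  0.51 -0.83  1.34  0.37  1.44  0.56] [-3.66  0.27 -1.76]
0.8 [-0.02 -0.19 -0.17]
0.71 [-0.05 -0.35 -0.35]
0.62 [-0.07 -0.51 -0.55]
0.53 [-0.09 -0.64 -0.76]
0.44 [-0.1  -0.76 -0.98]
0.34 [-0.11 -0.85 -1.21]
0.25 [-0.12 -0.92 -1.45]
0.16 [-0.13 -0.97 -1.69]
0.07 [-0.14 -1.   -1.94]
-0.02 [-0.14 -1.01 -2.19]
```

```bash
python3 -m jog '0 0 0 -.5 .05 .2 -1;0 0 0 -1.2 .1 .3 -1;0 0 0 -2 .15 .3 -1;0 0 0 -2.8 .2 .3 -1;0 0 0 -3.4 .27 .3 -1;0 0 0 -3.66 .27 .2 -1;0 0 0 -3.66 .27 0 -1;0 0 0 -3.66 .27 0 -1;0 0 0 -3.66 .27 0 -1;0 0 0 -3.66 .27 0 -1'
python3 - <<'E'
from fit import *
h=(565.7,301.5,1.437);s=sense();p=cap('wrist')
m=cams.trace(p,'clamp_grip')
f=p['frame'].astype(int);red=((f[...,0]>120)&(f[...,1]<50)&(f[...,2]<50)).astype(np.uint8)
n,l,st,ce=cv2.connectedComponentsWithStats(red)
print([(st[i].tolist(),ce[i].round(1).tolist()) for i in range(1,n) if st[i][4]>150])
for c in(.84,.89,.94):
  q=H(*h,grip(c,143))[0];print(c,wproj(p,[H(*h,grip(c,y))[0] for y in(117,143,169)],s).round(1).tolist())
E
```

```text
clock: 29.95
tool_pos: [422.7, 329.3, 325.0]
orientation: [-0.22, -3.133, -0.004]
force: [0.2, 0.2, -1.0]
grip_width: 85.1
grasp_force: 0.0
[([306, 240, 27, 100, 2227], [318.4, 291.5])]
0.84 [[312.6, 318.4], [312.2, 277.9], [311.7, 233.2]]
0.89 [[319.9, 321.4], [319.8, 280.4], [319.6, 235.1]]
0.94 [[327.6, 324.2], [327.9, 282.9], [328.1, 236.9]]
```

```bash
python3 -m jog '0 0 0 0 .03 -.4 -1;0 0 0 0 .05 -.9 -1;0 0 0 0 .05 -1.3 -1;0 0 0 0 .05 -1.5 -1;0 0 0 0 .05 -1.5 0;0 0 0 0 .05 -1.5 .7;0 0 0 0 .05 -1.5 1;0 0 0 0 .05 -1.5 1;0 0 0 0 .05 -1.5 1;0 0 0 0 .05 -1.5 1' 30
python3 -m jog '0 0 0 0 0 0 1;0 0 0 0 0 0 1;0 0 0 -.02 -.19 -.17 1;0 0 0 -.05 -.35 -.35 1;0 0 0 -.07 -.51 -.55 1;0 0 0 -.09 -.64 -.76 1;0 0 0 -.1 -.76 -.98 1;0 0 0 -.11 -.85 -1.21 1;0 0 0 -.12 -.92 -1.45 1;0 0 0 -.12 -.92 -1.45 1'
cat > cl.py <<'E'
from fit import *
h=(565.7,301.5,1.437);s=sense();d=s['tool_pos']+[0,0,16]-H(*h,[80,146,196])[0]
x=np.cos(1.437)*d[0]+np.sin(1.437)*d[1];print(np.hypot(x,d[2]),np.arctan2(d[2],-x),s['force'])
E
python3 cl.py
```

```text
clock: 31.05
tool_pos: [421.8, 331.5, 265.8]
orientation: [0.219, 3.133, 0.003]
force: [-0.8, -2.6, 4.3]
grip_width: 15.1
grasp_force: 29.3
clock: 32.05
tool_pos: [416.7, 294.4, 205.7]
orientation: [-0.218, -3.133, -0.003]
force: [2.1, 3.8, -0.9]
grip_width: 14.8
grasp_force: 29.3
109.95619066880278 0.23560525617683464 [ 2.11233424  3.81311893 -0.90586492]
```

```bash
python3 -m jog '0 0 0 -.01 -.04 -.2 1;0 0 0 -.02 -.07 -.4 1;0 0 0 -.02 -.09 -.6 1;0 0 0 -.02 -.09 -.7 1;0 0 0 -.02 -.09 -.74 1;0 0 0 -.02 -.09 -.74 1;0 0 0 -.02 -.09 -.74 1;0 0 0 -.02 -.09 -.74 1;0 0 0 -.02 -.09 -.74 1;0 0 0 -.02 -.09 -.74 1'; python3 cl.py
```

```text
clock: 33.05
tool_pos: [416.4, 291.6, 179.5]
orientation: [0.218, 3.132, 0.003]
force: [-4.9, -1.9, 26.1]
grip_width: 15.0
grasp_force: 32.1
109.77499323642387 -0.004245184455229403 [-4.90270313 -1.91190349 26.12265451]
```

```bash
python3 -m jog '0 0 0 0 0 0 .6;0 0 0 0 0 0 .2;0 0 0 0 0 0 .2;0 0 0 0 0 0 .2;0 0 0 0 0 .3 .2;0 0 0 0 0 1 .2;0 0 0 0 0 2 .2;0 0 0 0 0 3 .2;0 0 0 0 0 4 .2;0 0 0 0 -.5 4.5 .2'
python3 - <<'E'
from fit import *
h=(565.7,301.5,1.437);s=sense();p=cap('wrist');a=cap('scene');b=cap('side')
for c in(0,.08):print('grip',c,wproj(p,[H(*h,grip(c,y))[0] for y in(117,169)],s).round().tolist(),proj(b,[H(*h,grip(c,y))[0] for y in(117,169)]).round().tolist())
for f in(0,.05):print('bar',f,wproj(p,[H(*h,bar(f,y))[0] for y in(113,-113)],s).round().tolist(),proj(a,[H(*h,bar(f,y))[0] for y in(113,-113)]).round().tolist())
X=np.hstack([cv2.resize(p['frame'],(400,300)),cv2.resize(a['frame'],(400,300))])
cv2.imwrite('pics/e1.png',np.vstack([X,np.hstack([cv2.resize(a['frame'][140:365,390:590],(400,300)),cv2.resize(b['frame'][240:480,100:420],(400,300))])])[:,:,::-1])
E
```

```text
clock: 34.05
tool_pos: [415.6, 274.0, 361.9]
orientation: [0.212, 3.131, 0.009]
force: [0.4, -0.4, -0.2]
grip_width: 34.1
grasp_force: 0.0
grip 0 [[334.0, 250.0], [334.0, 192.0]] [[273.0, 375.0], [295.0, 396.0]]
grip 0.08 [[335.0, 254.0], [335.0, 194.0]] [[273.0, 372.0], [294.0, 394.0]]
bar 0 [[384.0, 249.0], [368.0, 424.0]] [[496.0, 203.0], [495.0, 265.0]]
bar 0.05 [[378.0, 252.0], [363.0, 428.0]] [[494.0, 200.0], [492.0, 262.0]]
```

View pics/e1.png

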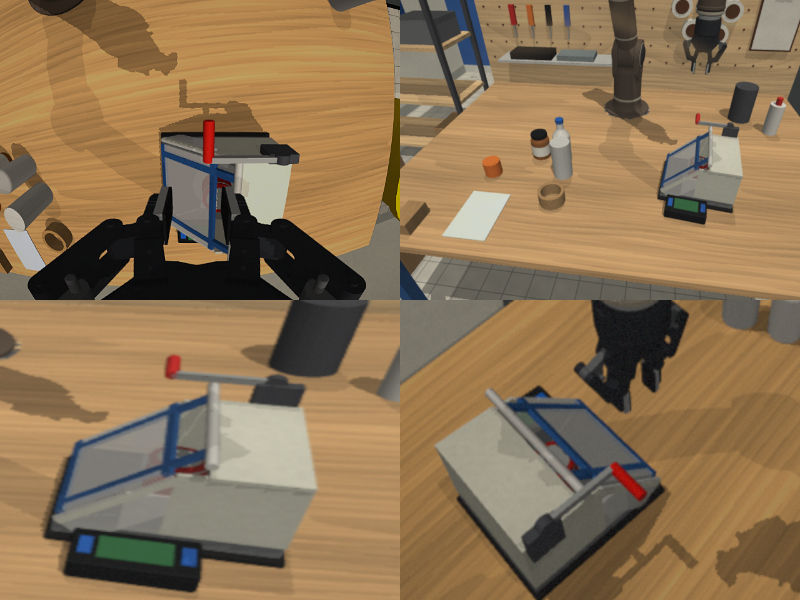

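The flap is shut, with the scene's bar ends at about (496,205) and (496,264). The clamp is level, the tin is inside the hood on the pan, and the bystanders stand where they were. The gripper is clear.

```bash
python3 -c "
from cell import ctrl;print(ctrl.job_done())"
```

```text
the job is handed in; nothing more can be done
None
```

The job is handed in at about 34 s, but no verdict came back: the red tin was upright in the middle of the pan when last seen clearly. The flap is fully shut, the clamp fully down, and the bystanders had not visibly moved.

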